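# Press a steriliser box's lid for its gasket check

## Task

Set up the steriliser box for its gasket check: gently slide it along the guide until it is fully home against the end stop, then turn the press jig's knob down until the sprung foot bears on the lid with its spring about half pressed in - never squeezed solid. Then let go and leave it clamped, without disturbing the things around the jig.

Things in the scene. Friction and masses are not known exactly. Their poses are not given: they have to be found in the camera images.
- jig: Fixed aluminium press jig on the counter, its place and yaw vary. Origin on the counter below the screw axis; +x along the guide to the end stop (away from the robot). Base plate 8 mm thick; guide rails' inner faces 47 mm either side of the middle, rail tops at 24 mm, from 190 mm before the axis to 70 mm past it. A bridge across y, 36 x 158 mm, from 100 to 118 mm high, stands on posts at y = +-67 mm.
- stop: Fixed dark steel end stop, 80 mm wide, 30 mm high, at the far end of the guide. Origin at the foot of the middle of its near face (the face the box meets), on the base plate, 60 mm past the screw axis; axes as the jig's.
- box: Flat steel sterilising box with lid, 200 (x) x 92 (y) x 40 mm high, 0.4 to 0.8 kg, lying on the base plate between the rails (1 mm play each side), pulled back 40 to 65 mm from the stop. Origin at the middle of its underside, x along its length towards the stop. Home: far end against the stop.
- lug (a point): Centre of the grey plastic lug that stands on the lid near the box's near end: 30 (x) x 16 (y) x 30 mm high, rising from 40 to 70 mm above the box's underside, 80 mm before the box's middle. To be pinched across its 16 mm width and pushed along x.
- box_end (a point): Middle of the lower edge of the box's far end, 100 mm past the box's origin.
- stem: Upright screw stem, 12 mm thick, moving only up and down. Origin at the knob's centre, z up. It passes the bridge to a brass collar and a sprung rubber foot (28 mm disc). How far the foot hangs below the knob varies by 12 mm and is in no listed pose: gap to the lid 3 to 20 mm at the start. The foot's spring gives 6 mm: yields from 10 N, 16 N half pressed, 22 N fully pressed in, then solid.
- knob_center (a point): Centre of the round black fluted knob on the stem: 42 mm diameter, 24 mm high, free all round and above; z is up. About 182 mm above the counter at the start, it sinks with the stem.
- knob (a joint): Turn of the knob (rad), grows clockwise from above; each rad lowers knob, stem and foot by 8 mm. Starts within 0.3 of 0, ends at 4.2. Self-locking: thread friction 0.20 N m either way. The load of the foot adds 8 mm x its force: 0.08 N m as it meets the lid, 0.13 half pressed, 0.18 fully pressed. At rest the friction can hide this: compare readings taken alike; pushing the knob down counts too (8 mm x push).
- jar: Glass jar with steel cap, 48 mm wide, 60 mm high, left of the jig. Bystander; origin under it.
- tray: Small steel tray 130 x 70 x 20 mm, right of the jig. Bystander; origin under it.
- tester: White plastic block 45 x 30 x 30 mm, right of the jig. Bystander; origin under it.
- beaker: Clear plastic beaker 56 mm wide, 60 mm high, left of the jig. Bystander; origin under it.
- dish: Steel bowl 120 mm wide, at the far left. Bystander; origin under it.
- spray: White bottle 60 mm wide, 160 mm high, at the far left. Bystander; origin under it.
- brush: Brush 170 mm long, lying at the far right. Bystander; origin under its middle.
- pouches: Cardboard box 120 x 180 x 50 mm at the far right. Bystander; origin under it.

How it is judged (in metres and radians):
On the way, in this order (a step that is already met when the one before it is completed fails the run):
1. the box is home against the end stop, the foot not yet on it (x of box_end in the frame of stop above -0.0025 m and z of box_end in the frame of stop below 0.003 m and angle between the x axis of box and the x axis of stop, either way round below 0.05 rad and contact force between stem and box below 1 N), for 0.2 s.
2. the sprung foot bears on the lid (x of box_end in the frame of stop above -0.0025 m and z of box_end in the frame of stop below 0.003 m and angle between the x axis of box and the x axis of stop, either way round below 0.05 rad and contact force between stem and box above 8 N), for 0.2 s.
At the end, for the whole second after the job is handed in: The box is home (far end within 2.5 mm of the end stop, flat, straight within 0.05 rad) and at rest, the knob is still, and the foot presses on the lid with 12 to 20.5 N (spring pressed in 1 to 5 of its 6 mm) (x of box_end in the frame of stop above -0.0025 m and z of box_end in the frame of stop below 0.003 m and angle between the x axis of box and the x axis of stop, either way round below 0.05 rad and contact force between stem and box between 12 and 20.5 N and linear speed of box below 0.01 m/s and velocity of joint knob between -0.05 and 0.05 rad/s); the robot touches nothing.
It fails at once if the foot is squeezed solid: it presses on the box with more than 26 N (contact force between stem and box above 26 N).
It fails at once if the box is rammed against the end stop with more than 35 N (contact force between stop and box above 35 N).
It fails at once if a bystander is moved by more than 25 mm (distance of any of jar, tray, tester, beaker, dish, spray, brush, pouches from where it was at the start of the episode above 0.025 m).
It also fails if it takes over 64 s, if anything falls off the work surface, if the arm or the gripper's body presses on something with over 40 N, if the wrist force passes 120 N, or if a joint passes its speed limit or range.

## Robot

A 6-joint arm with a two-finger parallel gripper is mounted at the origin on the work surface. World frame = base frame: x ahead of the robot, y to its left, z up, the work surface at z = 0. Lengths are in mm, angles in rad, forces in N, time in s.
With the tool pointing down it reaches from about 350 to 875 mm from the base axis. Payload 4.2 kg.
Tool frame: the origin (TCP) lies between the finger pads; the fingertips stand 11 mm ahead of it and the grasp point (between the pads) lies 8 mm behind it; z points along the fingers, y is the direction in which the jaws open and shut (so a half turn about z gives the same grasp; the last joint's range is limited). The gripper opens to 85 mm and grips with 20 to 120 N. Pads are 22 mm wide; open, the fingers measure 114 mm over their backs; the gripper's body (76 mm by 85 mm) begins 54 mm behind the grasp point. The pads swing forward as they close: fully open they stand 13 mm farther back than shut.
Start: joints at [1.408, 0.385, 0.008, 0, -1.194, -0.259], TCP at [255.844, 570.213, 242.312] pointing down, gripper open.
Joint ranges: [-3.14, 3.14], [-1.21, 2.06], [-1.07, 1.41], [-3.16, 2.05], [-2.99, -0.16], [-3.1, 3.1]. Speed limits (rad/s): [2.79, 2.79, 3.14, 3.14, 3.14, 3.14].

## Interface

Orientations are given as a unit quaternion [x, y, z, w].
In Python, from bench import * gives the robot as it stands.
- The arm moves only by the tool servo_tool, never from a script. Its argument "rows" is a list of rows, each a list of 7 numbers: the opening, from 0 (shut) to 1 (fully open), then the shift along the tool's x, y, z in cm, then the turn, a rotation vector about the tool's x, y, z in degrees. A call has 1 to 12 rows; each row shifts and turns the commanded pose from where the row before left it, along the tool's axes as they then stand; what a row does not reach is not made up. A row lasts 1/10 s, in which the tool goes at most 50 mm and 8.59 degrees, less where a joint would pass 70% of its speed; a pose out of reach is approached as far as the arm can. A call is refused whole if a number of a shift passes 5 or a number of a turn 8.59, either way. A call with a gripper value outside its range is refused whole. The fingers move at their own pace and stop on an object; the grip force is fixed at half the most. Time passes only in rows, so rows that do not move let the fingers close. It gives the time, the measured TCP pose, the force and the opening at its end, in the units of the state.
- read_state(): the state, without advancing time (a new reading comes with each control period).
- get_image(name): name is "side" or "top" or "wrist"; returns a dict with "image" (384x512x3 uint8, red, green, blue), "mtx" (3x3 intrinsics, pixels), "k1" (the pictures are not rectified: a ray, as slopes to the right and down, at radius r is drawn at 1 + k1 r^2 times it, then the intrinsics apply), "extrinsics" (4x4, takes a point from camera to world coordinates). Camera axes: x right, y up, looking along -z (the intrinsics and any distortion apply to the point x, -y, -z); pixel columns grow to the right and rows downward; lengths in mm; the calibration is good to about 2 mm. A picture is of the moment at which its call begins. There is no depth.
- job_done(): hands the job in, once; it reports no verdict.
The state is a dict: "clock": time; "joints": joint angles; "joint_vel": joint speeds; "joint_efforts": joint torques, N m; "position": TCP position; "ee_rot": TCP orientation; "contact_force": force on the tool from outside, world axes, zero at the start; "wrist_torque": the same for the moment, N m; "gripper_width": finger opening in mm.
Only numpy, scipy, OpenCV 4.12 (cv2) and the standard library are available. Lean on these libraries where they do the work, as an engineer would, in place of code of your own. Each camera call takes 0.05 s, during which the arm holds its last target. There are 200 camera calls.

## Working session

There is one attempt and no reset: what is moved stays moved. The work goes in short steps, Python scripts to look and compute and a tool call to move; the robot and the scene stay as the last step left them, time stands still between calls to the robot, and variables do not carry over. Pictures are saved under pics/ and viewed, about 8 in all and at most 12, crops included, and the job is handed in when it is done.

Besides the shell and the picture viewer there is one more tool, called after "Request:" as name(argument=value, ...), one argument or row to a line, values as JSON. servo_tool: Moves the arm, as the interface text tells. Its arguments: {"type":"object","properties":{"rows":{"type":"array","items":{"type":"array","items":{"type":"number"}}}},"required":["rows"]}

```bash
ls; mkdir -p pics; cat > h.py <<'E'
from bench import *
import numpy as np, cv2
from scipy.spatial.transform import Rotation as R
def snap(n,f=None):
    d=get_image(n)
    if f: cv2.imwrite('pics/'+f+'.png',d["image"][:,:,::-1])
    return d
def ray(d,u,v):
    K=np.array(d["mtx"]);k=d["k1"]
    p=np.array([(u-K[0,2])/K[0,0],(v-K[1,2])/K[1,1]]);q=p.copy()
    for _ in range(20): q=p/(1+k*(q@q))
    E=np.array(d["extrinsics"]);return E[:3,3],E[:3,:3]@np.array([q[0],-q[1],-1])
def onz(d,u,v,z):
    o,r=ray(d,u,v);return o+r*(z-o[2])/r[2]
def tri(rs):
    A=np.zeros((3,3));b=np.zeros(3)
    for o,r in rs:
        r=r/np.linalg.norm(r);P=np.eye(3)-np.outer(r,r);A+=P;b+=P@o
    x=np.linalg.solve(A,b);return x,[np.linalg.norm(np.cross(x-o,r/np.linalg.norm(r))) for o,r in rs]
def proj(d,X):
    E=np.array(d["extrinsics"]);K=np.array(d["mtx"]);c=E[:3,:3].T@(np.array(X,float)-E[:3,3])
    q=np.array([c[0],-c[1]])/-c[2];q=q*(1+d["k1"]*(q@q));return K[0,0]*q[0]+K[0,2],K[1,1]*q[1]+K[1,2]
E
python3 - <<'E'
from h import *
ds=[snap(n) for n in("side","top")]
import pickle;pickle.dump(ds,open('d0.pkl','wb'))
for d,n in zip(ds,("side","top")):
    cv2.imwrite(f'pics/{n}0.png',cv2.resize(d["image"][:,:,::-1],(800,600),interpolation=cv2.INTER_CUBIC));print(n,np.round(d["extrinsics"],3),np.array(d["mtx"]),d["k1"])
print(read_state())
E
```

```text
pics
side [[-8.910000e-01  3.460000e-01 -2.930000e-01  2.190830e+02]
 [-4.530000e-01 -6.790000e-01  5.780000e-01  7.079390e+02]
 [ 1.000000e-03  6.480000e-01  7.620000e-01  1.070814e+03]
 [ 0.000000e+00  0.000000e+00  0.000000e+00  1.000000e+00]] [[353.79371416   0.         254.33099855]
 [  0.         353.79371416 187.71485968]
 [  0.           0.           1.        ]] -0.0705550401167657
top [[ 9.000000e-03  9.970000e-01 -7.300000e-02  4.732360e+02]
 [-1.000000e+00  9.000000e-03 -1.000000e-03 -6.329000e+00]
 [-1.000000e-03  7.400000e-02  9.970000e-01  1.412698e+03]
 [ 0.000000e+00  0.000000e+00  0.000000e+00  1.000000e+00]] [[393.24875084   0.         253.16451506]
 [  0.         393.24875084 187.9234375 ]
 [  0.           0.           1.        ]] 0.012075544866736341
{'clock': 0.1, 'joints': array([ 1.40762064e+00,  3.85482383e-01,  6.76617822e-03, -4.09400524e-04,
       -1.19404088e+00, -2.58573503e-01]), 'joint_vel': array([ 0.00069347, -0.00315754,  0.00044609,  0.0005039 ,  0.00245556,
       -0.00047647]), 'joint_efforts': array([ 1.50131673e-04, -3.93315554e+01,  1.88930798e+01,  4.19796154e+00,
       -2.55865998e-03,  2.63980890e-07]), 'position': array([255.64716622, 569.76890681, 241.33457111]), 'ee_rot': array([ 9.77831929e-01, -2.09388922e-01, -1.43307722e-04,  9.88334311e-04]), 'contact_force': array([-0.69324986,  0.17550288,  0.132926  ]), 'wrist_torque': array([-0.01937416,  0.04173676, -0.02732707]), 'gripper_width': 85.46278871991426}
```

View pics/side0.png

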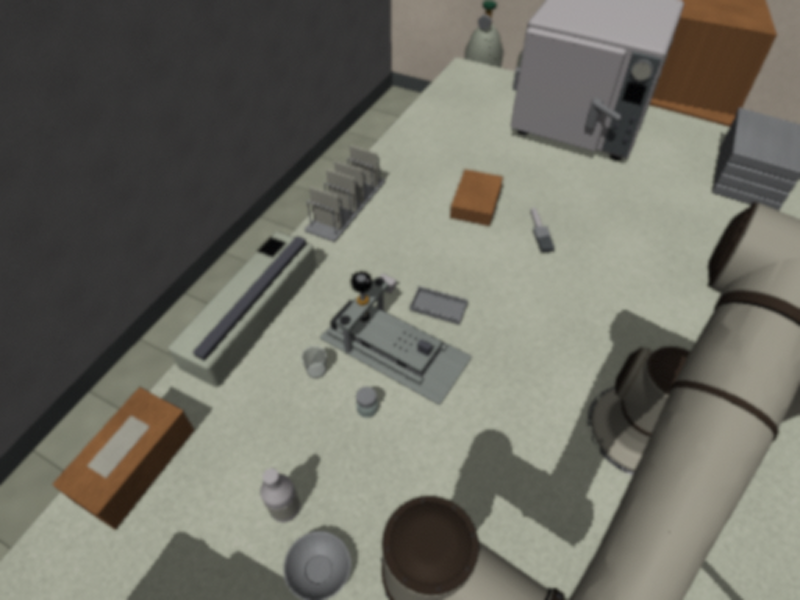

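View pics/top0.png

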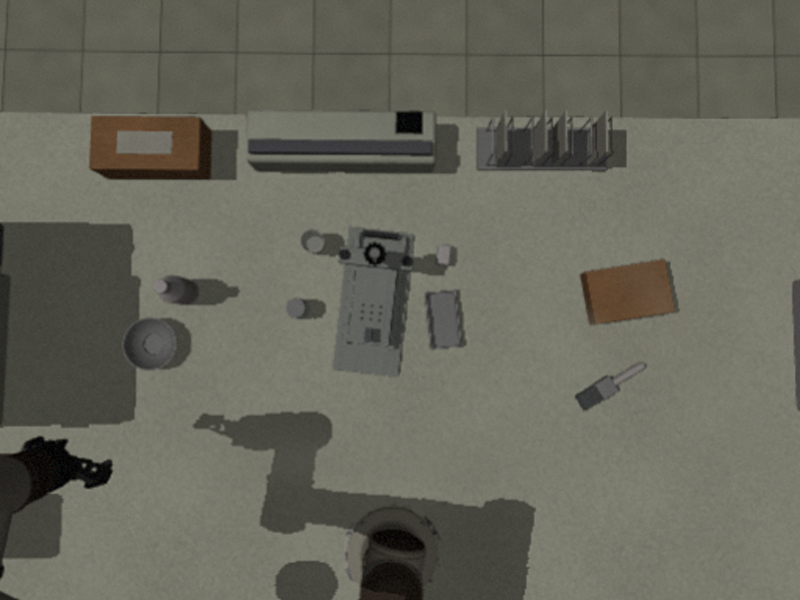

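The side view shows the knob at about (362,282) and the lug at (425,347); the top view shows the knob at (375,253), the lug at (372,335) and the bridge ends at (346,254) and (407,261). All are on the 800x600 scale.

```bash
python3 - <<'E'
from h import *
import pickle
s,t=pickle.load(open('d0.pkl','rb'));f=512/800
def P(d,u,v):return ray(d,u*f,v*f)
for n,a,b in(("knob",(362,282),(375,253)),("lug",(425,346),(372,335))):
    print(n,tri([P(s,*a),P(t,*b)]))
# plate outline edges on top (z=8): near edge corners, bridge
for n,u,v,z in(("plate nl",334,369,8),("plate nr",399,375,8),("plate fl",349,228,8),("plate fr",413,233,8),("bridgeL",346,254,118),("bridgeR",407,261,118),("jar",298,309,60),("beaker",315,243,60),("tester",445,255,30),("tray",445,319,20)):
    print(n,onz(t,u*f,v*f,z).round(1))
c=[]
for d,n,(x,y) in((s,'s',(272,222)),(t,'t',(238,210))):
    c.append(cv2.resize(d["image"][y-60:y+40,x-70:x+60,::-1],(520,400),interpolation=cv2.INTER_CUBIC))
c=[cv2.resize(d["image"][y-70:y+35,x-60:x+40,::-1],(400,420),interpolation=cv2.INTER_CUBIC) for d,(x,y) in((s,(268,215)),(t,(240,205)))]
cv2.imwrite('pics/crop0.png',np.hstack(c))
E
```

```text
knob (array([645.67546575,  37.43409733, 178.10911943]), [np.float64(0.6933075628652149), np.float64(0.693307562865054)])
lug (array([483.02134245,  47.21026748,  55.64065837]), [np.float64(1.7555981320632925), np.float64(1.7555981320633005)])
plate nl [403.9 133.8   8. ]
plate nr [391.6 -13.9   8. ]
plate fl [727.8 104.5   8. ]
plate fr [717.5 -43.4   8. ]
bridgeL [652.1 101.4 118. ]
bridgeR [638.3 -28.2 118. ]
jar [537.  210.1  60. ]
beaker [684.  175.4  60. ]
tester [ 663.9 -115.7   30. ]
tray [ 519.2 -117.    20. ]
```

View pics/crop0.png

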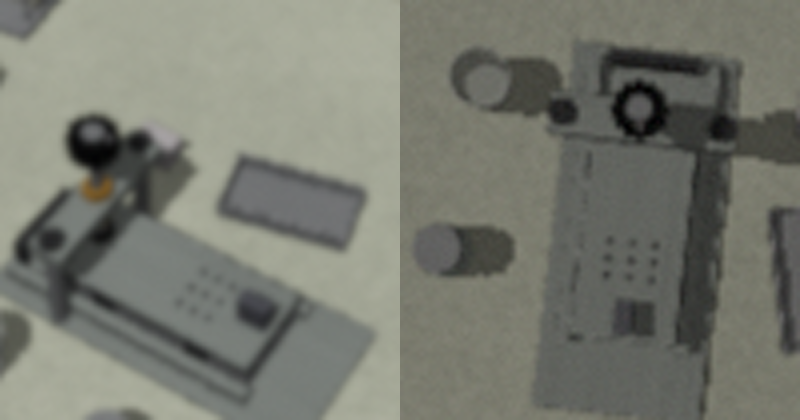

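The close crop shows the lug in front of the bridge and the jig yawed by about -0.09 rad. Next I'll go above the lug.

Request:
servo_tool(
  rows=[
    [1, 3.5, 3.2, 0.3, 0, 0, 0],
    [1, 3.5, 3.2, 0.3, 0, 0, 0],
    [1, 3.5, 3.2, 0.3, 0, 0, 0],
    [1, 3.5, 3.2, 0.3, 0, 0, 0],
    [1, 3.5, 3.2, 0.3, 0, 0, 0],
    [1, 3.5, 3.2, 0.3, 0, 0, 0],
    [1, 3.5, 3.2, 0.3, 0, 0, 0],
    [1, 3.5, 3.2, 0.3, 0, 0, 0],
    [1, 3.5, 3.2, 0.3, 0, 0, 0],
    [1, 3.5, 3.2, 0.3, 0, 0, 0],
    [1, 3.5, 3.2, 0.3, 0, 0, 0],
    [1, 3.5, 3.2, 0.3, 0, 0, 0],
  ],
)

```text
clock: 1.3
position: [482.0, 46.0, 206.1]
ee_rot: [0.978, -0.209, -0.0, -0.0]
contact_force: [1.4, 0.8, 0.1]
gripper_width: 85.0
```

Request:
servo_tool(
  rows=[
    [1, 0, 0, 0, 0, 0, -6.4],
    [1, 0, 0, 0, 0, 0, -6.4],
    [1, 0, 0, 0, 0, 0, -6.2],
    [1, 0, 0, 0, 0, 0, 0],
  ],
)

```text
clock: 1.7
position: [481.6, 47.6, 205.9]
ee_rot: [0.999, -0.046, -0.0, 0.0]
contact_force: [0.4, 0.5, 0.9]
gripper_width: 85.4
```

```bash
python3 - <<'E'
from h import *
import pickle
d=snap("wrist");pickle.dump((d,read_state()),open('w1.pkl','wb'))
cv2.imwrite('pics/w1.png',cv2.resize(d["image"][:,:,::-1],(800,600)))
print(read_state(),np.round(d["extrinsics"],3))
for X in((483,47,78),(646,37,178),(646,37,194)):print(np.array(proj(d,X))/.64)
E
```

```text
{'clock': 1.75, 'joints': array([ 4.35262292e-01,  1.77220559e-01, -3.82432210e-01, -1.68569949e-04,
       -1.01188950e+00,  1.04298363e+00]), 'joint_vel': array([ 0.00654496, -0.00194292,  0.0039484 ,  0.00091134, -0.00018627,
       -0.01248482]), 'joint_efforts': array([-1.26225399e-01, -2.67176557e+01,  1.71863079e+01,  3.82085279e+00,
       -2.30473786e-03,  1.15672827e-01]), 'position': array([481.5793646 ,  47.75034132, 205.99927104]), 'ee_rot': array([ 9.98927352e-01, -4.63033562e-02, -3.63645183e-04,  1.09419109e-04]), 'contact_force': array([0.4255152 , 0.32485398, 1.05662941]), 'wrist_torque': array([ 0.00565366,  0.02358844, -0.01747129]), 'gripper_width': 85.12682970402643} [[-9.10000e-02  9.54000e-01  2.87000e-01  5.54558e+02]
 [-9.96000e-01 -8.70000e-02 -2.50000e-02  4.12030e+01]
 [ 1.00000e-03 -2.88000e-01  9.58000e-01  3.36761e+02]
 [ 0.00000e+00  0.00000e+00  0.00000e+00  1.00000e+00]]
[392.80884967 294.43422789]
[ 376.04315949 -194.37522848]
[ 374.12841629 -237.09968366]
```

View pics/w1.png

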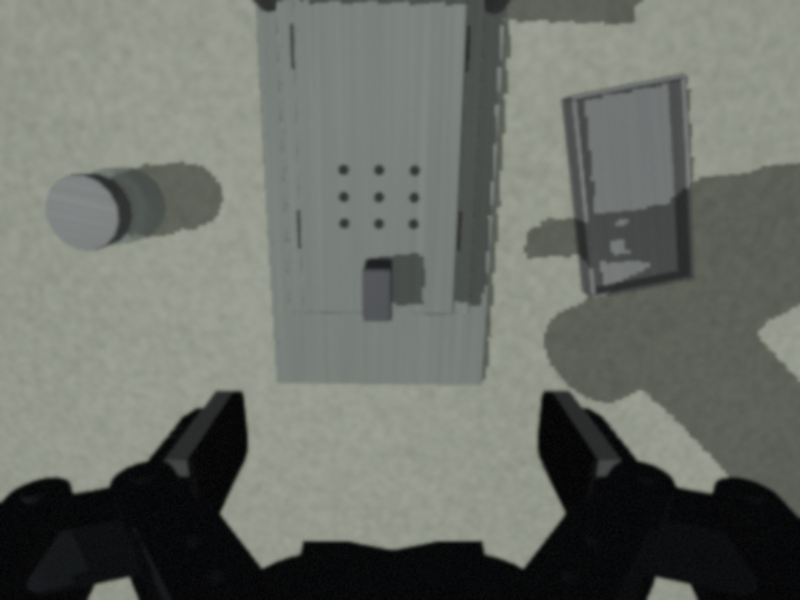

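The wrist view shows the lug top centred at (378,294). The plate's near corners are at (277,382) and (483,382), with side edges running up to (258,12) and (507,30), the right one in shade.

```bash
python3 - <<'E'
from h import *
import pickle
d,st=pickle.load(open('w1.pkl','rb'));f=.64
P=lambda u,v,z:onz(d,u*f,v*f,z)
for n,u,v,z in(("lug far",378,268,78),("lug near",378,320,78),("lugL",364,294,78),("lugR",392,294,78),("pl nl",277,382,8),("pl nr",484,382,8),("pl l far",258,12,8),("pl r far",508,30,8),("boxL",293,310,48),("boxR",455,312,48)):
    print(n,P(u,v,z).round(1))
s,t=pickle.load(open('d0.pkl','rb'))
print(tri([ray(d,378*f,294*f),ray(s,425*f,344*f),ray(t,372*f,335*f)]),tri([ray(d,378*f,294*f),ray(s,425*f,344*f)]))
# dots rows/cols on the lid give yaw of box
g=cv2.cvtColor(d["image"],cv2.COLOR_RGB2GRAY)[100:150,210:275]
m=(cv2.GaussianBlur(g,(3,3),0)<75).astype(np.uint8);n,l,stt,c=cv2.connectedComponentsWithStats(m)
q=np.array([P((c[i][0]+210)/f,(c[i][1]+100)/f,48)[:2] for i in range(1,n) if 4<stt[i][4]<60]);print(q.round(1))
E
```

```text
lug far [498.2  53.5  78. ]
lug near [469.3  56.4  78. ]
lugL [484.6  62.4  78. ]
lugR [483.3  47.4  78. ]
pl nl [405.8 137.9   8. ]
pl nr [392.3 -11.2   8. ]
pl l far [644.7 112.7   8. ]
pl r far [621.2 -35.    8. ]
boxL [470.5 108.8  48. ]
boxR [460.3  11.1  48. ]
(array([482.13332295,  51.06628281,  69.39803055]), [np.float64(4.306148817476849), np.float64(1.4625383370985896), np.float64(5.070372054312601)]) (array([482.48959296,  54.92643503,  73.66233648]), [np.float64(0.3489116492485301), np.float64(0.3489116492485314)])
[[549.7  68.9]
 [547.7  49.1]
 [545.9  29.3]
 [534.9  70.5]
 [533.1  50.5]
 [530.9  30.9]
 [520.   72.2]
 [518.   52. ]
 [516.   32.1]]
```

Request:
servo_tool(
  rows=[
    [1, 0.1, -0.4, 1.5, 0, 0, 0.3],
    [1, 0.1, -0.35, 1.5, 0, 0, 0],
    [1, 0, 0, 1.5, 0, 0, 0],
    [1, 0, 0, 1.5, 0, 0, 0],
    [1, 0, 0, 1.5, 0, 0, 0],
    [1, 0, 0, 0, 0, 0, 0],
  ],
)

```text
clock: 2.35
position: [483.0, 54.9, 129.4]
ee_rot: [0.999, -0.049, -0.002, 0.001]
contact_force: [-0.5, -0.4, -0.4]
gripper_width: 85.4
```

```bash
python3 - <<'E'
from h import *
import pickle
d=snap("wrist");pickle.dump((d,read_state()),open('w2.pkl','wb'))
cv2.imwrite('pics/w2.png',cv2.resize(d["image"][:,:,::-1],(800,600)))
st=read_state();print(st['position'],st['ee_rot'])
E
```

```text
[483.94956523  55.14703256 130.64090807] [ 9.98836713e-01 -4.82058789e-02 -1.03553546e-03  5.84428742e-04]
```

View pics/w2.png

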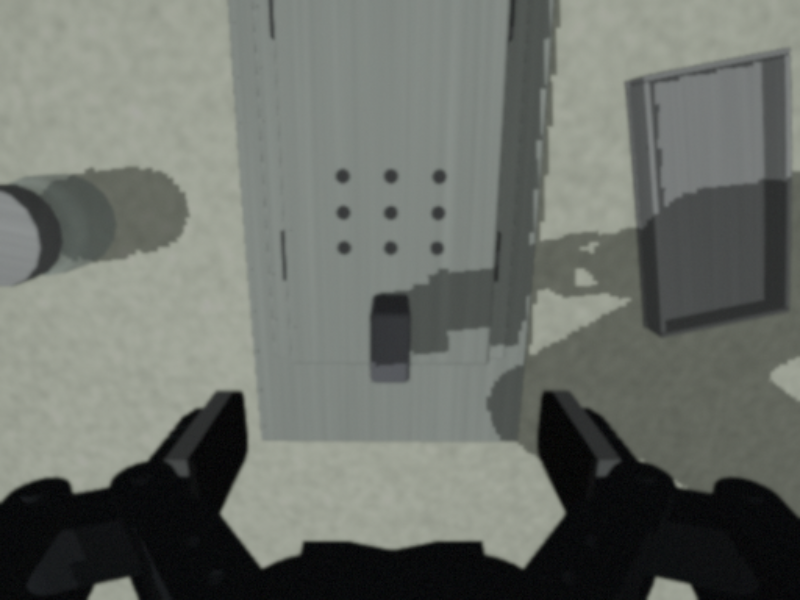

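The lug top now spans (371..410, 313..381), centred at (391,347). That sits midway between the fingers, whose centre is at x = 392. I'll triangulate the lug from the two wrist positions, then descend.

```bash
python3 - <<'E'
from h import *
import pickle
a,_=pickle.load(open('w1.pkl','rb'));b,_=pickle.load(open('w2.pkl','rb'));f=.64
print(tri([ray(a,378*f,294*f),ray(b,391*f,347*f)]),tri([ray(a,379*f,197*f),ray(b,391*f,212*f)]),onz(b,391*f,347*f,78))
E
```

```text
(array([483.31450935,  55.12721208,  75.67506917]), [np.float64(0.10411986824743141), np.float64(0.10411986824741046)]) (array([532.15314059,  50.46393422,  41.68427717]), [np.float64(0.0519019050214479), np.float64(0.05190190502146389)]) [484.22082834  55.1424905   78.        ]
```

Request:
servo_tool(
  rows=[
    [0.7, 0, 0, 1.5, 0, 0, 0],
    [0.6, 0, 0, 1.5, 0, 0, 0],
    [0.5, 0, 0, 1.5, 0, 0, 0],
    [0.5, 0, 0, 1.0, 0, 0, 0],
    [0.5, 0, 0, 1.0, 0, 0, 0],
    [0.5, 0, 0, 0, 0, 0, 0],
  ],
)

```text
clock: 3.0
position: [484.1, 55.1, 65.6]
ee_rot: [0.999, -0.048, -0.001, 0.0]
contact_force: [-1.0, -1.2, -0.0]
gripper_width: 42.9
```

Request:
servo_tool(
  rows=[
    [0.2, 0, 0, 0, 0, 0, 0],
    [0, 0, 0, 0, 0, 0, 0],
    [0, 0, 0, 0, 0, 0, 0],
    [0, 0, 0, 0, 0, 0, 0],
    [0, 0, 0, 0, 0, 0, 0],
    [0, 0, 0, 0, 0, 0, 0],
  ],
)

```text
clock: 3.6
position: [485.0, 55.4, 67.1]
ee_rot: [0.999, -0.048, 0.001, -0.0]
contact_force: [-1.3, 0.6, 5.7]
gripper_width: 14.9
```

Request:
servo_tool(
  rows=[
    [0, 0.1, 0, 0, 0, 0, 0],
    [0, 0.2, 0, 0, 0, 0, 0],
    [0, 0.3, 0, 0, 0, 0, 0],
    [0, 0.3, 0, 0, 0, 0, 0],
    [0, 0.3, 0, 0, 0, 0, 0],
    [0, 0.3, 0, 0, 0, 0, 0],
    [0, 0.3, 0, 0, 0, 0, 0],
    [0, 0.3, 0, 0, 0, 0, 0],
    [0, 0.3, 0, 0, 0, 0, 0],
    [0, 0.3, 0, 0, 0, 0, 0],
    [0, 0.2, 0, 0, 0, 0, 0],
    [0, 0.1, 0, 0, 0, 0, 0],
  ],
)

```text
clock: 4.8
position: [510.8, 51.3, 67.1]
ee_rot: [0.999, -0.048, -0.004, 0.001]
contact_force: [-12.1, 1.8, 16.2]
gripper_width: 14.8
```

```bash
python3 -c "
from h import *
s=read_state();print(s['position'],s['contact_force'],s['gripper_width'])"
```

```text
[510.75558572  51.32938019  67.08818458] [-12.14365297   1.82989809  16.2387969 ] 14.816712745925328
```

Request:
servo_tool(
  rows=[
    [0, 0.1, 0, -0.1, 0, 0, 0],
    [0, 0.2, 0, -0.1, 0, 0, 0],
    [0, 0.2, 0, 0, 0, 0, 0],
    [0, 0.2, 0, 0, 0, 0, 0],
    [0, 0.1, 0, 0, 0, 0, 0],
  ],
)

```text
clock: 5.3
position: [522.3, 51.4, 67.7]
ee_rot: [0.999, -0.048, -0.001, 0.0]
contact_force: [-1.2, -0.1, -3.5]
gripper_width: 15.1
```

Request:
servo_tool(
  rows=[
    [0, 0.1, 0, 0, 0, 0, 0],
    [0, 0.1, 0, 0, 0, 0, 0],
    [0, 0.1, 0, 0, 0, 0, 0],
  ],
)

```text
clock: 5.6
position: [525.2, 51.2, 68.0]
ee_rot: [0.999, -0.048, -0.0, 0.0]
contact_force: [-1.3, -0.1, -4.2]
gripper_width: 15.0
```

Request:
servo_tool(
  rows=[
    [0, 0.1, 0, 0, 0, 0, 0],
    [0, 0.1, 0, 0, 0, 0, 0],
  ],
)

```text
clock: 5.8
position: [527.3, 51.1, 68.2]
ee_rot: [0.999, -0.048, -0.0, 0.0]
contact_force: [-1.6, -0.6, -5.1]
gripper_width: 15.0
```

The force now shows the lug carrying part of the box's weight. I'll lower a touch and go on slowly.

Request:
servo_tool(
  rows=[
    [0, 0, 0, 0.1, 0, 0, 0],
    [0, 0.05, 0, 0, 0, 0, 0],
  ],
)

```text
clock: 6.0
position: [527.8, 51.0, 67.3]
ee_rot: [0.999, -0.048, -0.0, 0.0]
contact_force: [-2.3, 0.7, -2.5]
gripper_width: 14.9
```

Request:
servo_tool(
  rows=[
    [0, 0.1, 0, 0, 0, 0, 0],
    [0, 0.1, 0, 0, 0, 0, 0],
  ],
)

```text
clock: 6.2
position: [528.2, 50.9, 67.2]
ee_rot: [0.999, -0.048, -0.002, 0.0]
contact_force: [-8.9, 3.1, 1.8]
gripper_width: 14.7
```

Request:
servo_tool(
  rows=[
    [0, 0.1, 0, 0, 0, 0, 0],
    [0, 0.1, 0, 0, 0, 0, 0],
  ],
)

```text
clock: 6.4
position: [528.2, 50.8, 67.2]
ee_rot: [0.999, -0.048, -0.004, 0.0]
contact_force: [-14.7, 7.0, 5.9]
gripper_width: 14.4
```

Request:
servo_tool(
  rows=[
    [0, 0.1, 0, 0, 0, 0, 0],
    [0, 0.1, 0, 0, 0, 0, 0],
  ],
)

```text
clock: 6.6
position: [528.2, 50.7, 67.2]
ee_rot: [0.999, -0.048, -0.006, 0.001]
contact_force: [-20.4, 9.6, 10.7]
gripper_width: 14.8
```

Request:
servo_tool(
  rows=[
    [0, -0.2, 0, 0, 0, 0, 0],
    [0, -0.2, 0, 0, 0, 0, 0],
    [0, 0, 0, 0, 0, 0, 0],
    [0.3, 0, 0, 0, 0, 0, 0],
    [0.5, 0, 0, 0, 0, 0, 0],
    [0.5, 0, 0, 0, 0, 0, 0],
    [0.5, 0, 0, 0, 0, 0, 0],
  ],
)

```text
clock: 7.3
position: [530.7, 51.0, 67.8]
ee_rot: [0.999, -0.048, 0.001, -0.0]
contact_force: [0.1, -0.2, 0.4]
gripper_width: 42.5
```

Request:
servo_tool(
  rows=[
    [0.6, -0.3, 0, -2, 0, 0, 0],
    [0.7, -0.3, 0, -3, 0, 0, 0],
    [1, 0, 0, -4, 0, 0, 0],
    [1, 0, 0, -4, 0, 0, 0],
    [1, 0, 0, -4, 0, 0, 0],
    [1, 0, 0, -3, 0, 0, 0],
    [1, 0, 0, 0, 0, 0, 0],
  ],
)

```text
clock: 8.0
position: [526.5, 51.9, 272.9]
ee_rot: [0.999, -0.047, 0.006, -0.002]
contact_force: [0.9, -0.4, 0.8]
gripper_width: 85.4
```

```bash
python3 - <<'E'
from h import *
import pickle
d=snap("wrist");pickle.dump((d,read_state()),open('w3.pkl','wb'))
cv2.imwrite('pics/w3.png',cv2.resize(d["image"][:,:,::-1],(800,600)))
st=read_state();print(st['position'],st['ee_rot'],st['contact_force'])
for X in((648,39,194),(648,39,182)):print(np.array(proj(d,X))/.64)
E
```

```text
[525.00704645  51.75565399 269.97732522] [ 0.99885473 -0.04773737  0.00295552 -0.0012804 ] [-0.22735035  0.61468554  0.35732768]
[396.55286944  26.74587009]
[396.38790499  34.39684022]
```

View pics/w3.png

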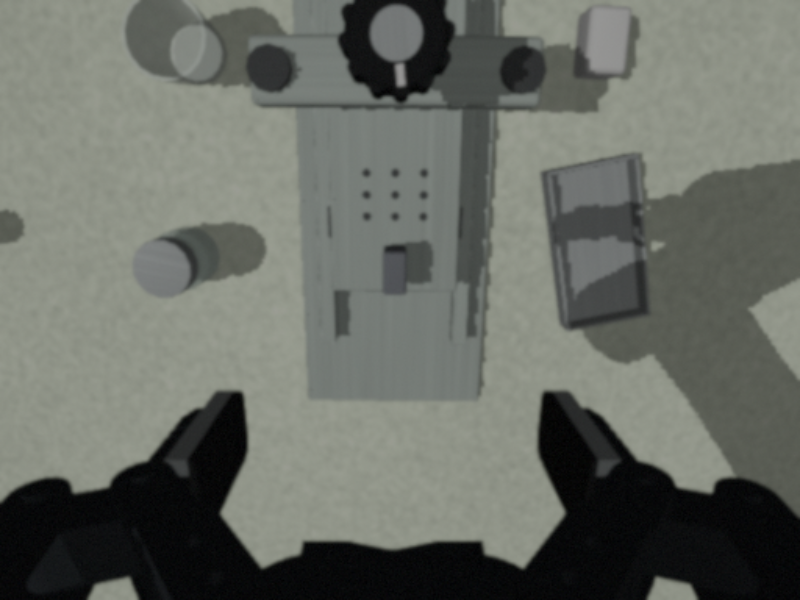

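In the picture the knob is at (397,35) with its white pointer facing the robot, and the lug top is centred at about (396,273). The knob prediction of (648,39) fits. I'll go above the knob.

Request:
servo_tool(
  rows=[
    [1, 2.1, 0, 0, 0, 0, 0],
    [1, 3.1, 0, 0, 0, 0, 0],
    [1, 3.1, 0.1, 0, 0, 0, 0],
    [1, 2.1, 0, 0, 0, 0, 0],
    [1, 1, 0, 1, 0, 0, 0],
    [1, 1, 0, 1, 0, 0, 0],
    [1, 0, 0, 1, 0, 0, 0],
    [1, 0, 0, 0, 0, 0, 0],
    [1, 0, 0, 0, 0, 0, 0],
  ],
)

```text
clock: 8.95
position: [646.4, 38.7, 237.1]
ee_rot: [0.999, -0.047, -0.0, 0.0]
contact_force: [0.1, 0.8, 0.2]
gripper_width: 85.9
```

```bash
python3 - <<'E'
from h import *
import pickle
d=snap("wrist");pickle.dump((d,read_state()),open('w4.pkl','wb'))
cv2.imwrite('pics/w4.png',cv2.resize(d["image"][:,:,::-1],(800,600)))
st=read_state();print(st['position'],st['ee_rot'],st['joints'],st['wrist_torque'])
for X in((648,39,194),(648,39,182)):print(np.array(proj(d,X))/.64)
c,_=pickle.load(open('w3.pkl','rb'));f=.64
print(onz(c,396*f,273*f,78),onz(c,397*f,34*f,194))
E
```

```text
[646.75840163  38.73300461 237.86446634] [ 9.98874071e-01 -4.74394702e-02  2.94472391e-04  3.17935358e-05] [ 3.09145489e-01  4.26396756e-01  6.18111711e-02  2.83896775e-04
 -1.20568106e+00  1.16663497e+00] [ 0.02123831  0.02423849 -0.03767552]
[390.93030224 354.71782545]
[390.95521707 343.17870124]
[526.39713749  49.95422469  78.        ] [645.41458257  39.06703419 194.        ]
```

View pics/w4.png

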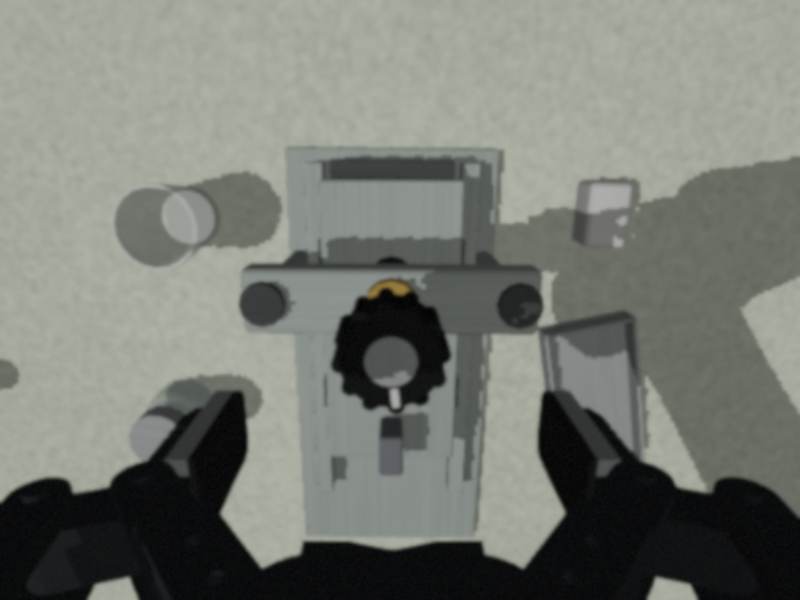

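The knob disc is centred at (391,361), slightly nearer than predicted. The box's far edge meets the dark stop at row 180, so it looks home.

```bash
python3 - <<'E'
from h import *
import pickle
a,_=pickle.load(open('w3.pkl','rb'));b,_=pickle.load(open('w4.pkl','rb'));f=.64
print(tri([ray(a,396.5*f,33*f),ray(b,391*f,361*f)]),onz(b,391*f,361*f,194))
print("gap stop/box",onz(b,391*f,180*f,48),onz(b,391*f,180*f,38),onz(b,391*f,158*f,38))
E
```

```text
(array([645.67298706,  39.21720023, 194.49391551]), [np.float64(0.021594842859420524), np.float64(0.021594842859401612)]) [645.46091385  39.21609261 194.        ]
gap stop/box [704.77741287  33.65998573  48.        ] [704.32167051  33.7105538   38.        ] [717.94197347  32.41158167  38.        ]
```

Request:
servo_tool(
  rows=[
    [1, -0.12, -0.04, 0, 0, 0, 0],
    [0.8, 0, 0, 1.5, 0, 0, 0],
    [0.8, 0, 0, 1.5, 0, 0, 0],
    [0.8, 0, 0, 1.5, 0, 0, 0],
    [0.8, 0, 0, 1.2, 0, 0, 0],
    [0.8, 0, 0, 1.0, 0, 0, 0],
    [0.8, 0, 0, 0, 0, 0, 0],
    [0.8, 0, 0, 0, 0, 0, 0],
  ],
)

```text
clock: 9.8
position: [646.3, 39.2, 170.7]
ee_rot: [0.999, -0.048, 0.0, 0.0]
contact_force: [-0.2, 0.2, 0.6]
gripper_width: 68.2
```

Request:
servo_tool(
  rows=[
    [0.6, 0, 0, 0, 0, 0, 0],
    [0.4, 0, 0, 0, 0, 0, 0],
    [0, 0, 0, 0, 0, 0, 0],
    [0, 0, 0, 0, 0, 0, 0],
    [0, 0, 0, 0, 0, 0, 0],
    [0, 0, 0, 0, 0, 0, 0],
  ],
)

```text
clock: 10.4
position: [646.5, 39.3, 171.4]
ee_rot: [0.999, -0.048, 0.001, -0.0]
contact_force: [-1.3, 1.9, 5.8]
gripper_width: 40.7
```

```bash
cat > r.py <<'E'
from h import *
s=read_state();q=s['ee_rot'];yaw=2*np.degrees(np.arctan2(q[1],q[0]))
print('yaw %.2f z %.2f xy %.1f %.1f'%(yaw,s['position'][2],*s['position'][:2]),'F',s['contact_force'].round(1),'T',s['wrist_torque'].round(3),'j6 %.2f'%s['joints'][5],'eff',s['joint_efforts'][5].round(3),'w %.1f'%s['gripper_width'],s['clock'])
E
python3 r.py
```

```text
yaw -5.45 z 171.39 xy 646.5 39.3 F [-1.3  1.9  5.8] T [ 0.267  0.317 -0.077] j6 1.17 eff 0.033 w 40.7 10.4
```

Request:
servo_tool(
  rows=[
    [0, 0, 0, -0.06, 0, 0, 4],
    [0, 0, 0, 0.056, 0, 0, 4],
    [0, 0, 0, 0.056, 0, 0, 4],
  ],
)

```text
clock: 10.7
position: [646.4, 39.1, 169.8]
ee_rot: [0.988, -0.153, 0.0, -0.0]
contact_force: [-0.5, -0.0, 1.7]
gripper_width: 40.8
```

```bash
python3 r.py
```

```text
yaw -17.59 z 169.76 xy 646.4 39.1 F [-0.5 -0.   1.7] T [-0.005 -0.075  0.203] j6 0.95 eff 0.28 w 40.8 10.7
```

Request:
servo_tool(
  rows=[
    [0, 0, 0, 0.056, 0, 0, 4],
    [0, 0, 0, 0.056, 0, 0, 4],
  ],
)

```text
clock: 10.9
position: [646.4, 39.0, 168.6]
ee_rot: [0.975, -0.221, 0.0, 0.0]
contact_force: [0.2, 0.0, 3.2]
gripper_width: 40.4
```

```bash
python3 r.py
```

```text
yaw -25.58 z 168.64 xy 646.4 39.0 F [0.2 0.  3.2] T [-0.046 -0.084  0.185] j6 0.81 eff 0.28 w 40.4 10.9
```

Request:
servo_tool(
  rows=[
    [0, 0, 0, 0.05, 0, 0, 4],
    [0, 0, 0, 0.05, 0, 0, 4],
  ],
)

```text
clock: 11.1
position: [646.3, 39.0, 167.5]
ee_rot: [0.957, -0.289, 0.0, 0.0]
contact_force: [1.6, -0.8, 2.1]
gripper_width: 40.5
```

```bash
python3 r.py
```

```text
yaw -33.59 z 167.55 xy 646.3 39.0 F [ 1.6 -0.8  2.1] T [-0.057 -0.211  0.187] j6 0.67 eff 0.276 w 40.5 11.1
```

Request:
servo_tool(
  rows=[
    [0, 0, 0, 0.056, 0, 0, 4],
    [0, 0, 0, 0.056, 0, 0, 4],
  ],
)

```text
clock: 11.3
position: [646.3, 38.9, 166.4]
ee_rot: [0.935, -0.355, 0.0, 0.0]
contact_force: [-0.5, -0.2, 1.7]
gripper_width: 40.6
```

```bash
python3 r.py
```

```text
yaw -41.59 z 166.41 xy 646.3 38.9 F [-0.5 -0.2  1.7] T [-0.208 -0.145  0.178] j6 0.53 eff 0.278 w 40.6 11.3
```

Request:
servo_tool(
  rows=[
    [0, 0, 0, 0.056, 0, 0, 4],
    [0, 0, 0, 0.056, 0, 0, 4],
  ],
)

```text
clock: 11.5
position: [646.2, 38.8, 165.3]
ee_rot: [0.908, -0.419, 0.0, 0.0]
contact_force: [0.6, -1.4, 1.9]
gripper_width: 40.8
```

```bash
python3 r.py
```

```text
yaw -49.60 z 165.29 xy 646.2 38.8 F [ 0.6 -1.4  1.9] T [-0.201 -0.086  0.174] j6 0.40 eff 0.279 w 40.8 11.5
```

Free so far: the effort is flat at 0.278 and torque at about 0.18. I'll continue.

Request:
servo_tool(
  rows=[
    [0, 0, 0, 0.056, 0, 0, 4],
    [0, 0, 0, 0.056, 0, 0, 4],
  ],
)

```text
clock: 11.7
position: [646.1, 38.8, 164.2]
ee_rot: [0.876, -0.482, 0.0, 0.0]
contact_force: [-0.6, -0.5, 2.6]
gripper_width: 40.0
```

```bash
python3 r.py
```

```text
yaw -57.60 z 164.18 xy 646.1 38.8 F [-0.6 -0.5  2.6] T [-0.173  0.043  0.19 ] j6 0.26 eff 0.28 w 40.0 11.7
```

Request:
servo_tool(
  rows=[
    [0, 0, 0, 0.056, 0, 0, 4],
    [0, 0, 0, 0.056, 0, 0, 4],
  ],
)

```text
clock: 11.9
position: [646.0, 38.7, 163.0]
ee_rot: [0.841, -0.542, 0.0, 0.0]
contact_force: [-0.0, -0.5, 1.8]
gripper_width: 40.7
```

```bash
python3 r.py
```

```text
yaw -65.60 z 163.03 xy 646.0 38.7 F [-0.  -0.5  1.8] T [-0.274  0.083  0.203] j6 0.12 eff 0.281 w 40.7 11.9
```

Request:
servo_tool(
  rows=[
    [0, 0, 0, 0.056, 0, 0, 4],
    [0, 0, 0, 0.056, 0, 0, 4],
  ],
)

```text
clock: 12.1
position: [645.9, 38.7, 162.0]
ee_rot: [0.801, -0.599, 0.0, 0.0]
contact_force: [-1.0, -1.4, 2.5]
gripper_width: 40.4
```

```bash
python3 r.py
```

```text
yaw -73.60 z 161.97 xy 645.9 38.7 F [-1.  -1.4  2.5] T [-0.263  0.111  0.188] j6 -0.02 eff 0.282 w 40.4 12.1
```

Request:
servo_tool(
  rows=[
    [0, 0, 0, 0.056, 0, 0, 4],
    [0, 0, 0, 0.056, 0, 0, 4],
  ],
)

```text
clock: 12.3
position: [645.8, 38.6, 160.8]
ee_rot: [0.757, -0.653, 0.0, 0.001]
contact_force: [-1.5, -1.6, 1.3]
gripper_width: 40.9
```

```bash
python3 r.py
```

```text
yaw -81.60 z 160.80 xy 645.8 38.6 F [-1.5 -1.6  1.3] T [-0.272  0.187  0.194] j6 -0.16 eff 0.283 w 40.9 12.3
```

Request:
servo_tool(
  rows=[
    [0, 0, 0, 0.056, 0, 0, 4],
    [0, 0, 0, 0.056, 0, 0, 4],
  ],
)

```text
clock: 12.5
position: [645.7, 38.6, 159.7]
ee_rot: [0.71, -0.705, 0.0, 0.001]
contact_force: [-1.3, -1.8, 2.9]
gripper_width: 40.8
```

```bash
python3 r.py
```

```text
yaw -89.60 z 159.72 xy 645.7 38.6 F [-1.3 -1.8  2.9] T [-0.264  0.188  0.219] j6 -0.30 eff 0.284 w 40.8 12.5
```

Request:
servo_tool(
  rows=[
    [0, 0, 0, 0.056, 0, 0, 4],
    [0, 0, 0, 0.056, 0, 0, 4],
  ],
)

```text
clock: 12.7
position: [645.6, 38.6, 158.7]
ee_rot: [-0.659, 0.752, -0.0, -0.001]
contact_force: [-2.0, -1.3, 2.9]
gripper_width: 40.7
```

```bash
python3 r.py
```

```text
yaw 262.42 z 158.65 xy 645.6 38.6 F [-2.  -1.3  2.9] T [-0.186  0.325  0.26 ] j6 -0.44 eff 0.191 w 40.7 12.7
```

Request:
servo_tool(
  rows=[
    [0, 0, 0, 0.056, 0, 0, 4],
    [0, 0, 0, 0.056, 0, 0, 4],
  ],
)

```text
clock: 12.9
position: [645.6, 38.7, 157.6]
ee_rot: [-0.605, 0.796, -0.0, -0.001]
contact_force: [-1.9, -0.5, 2.6]
gripper_width: 40.3
```

```bash
python3 r.py
```

```text
yaw 254.43 z 157.57 xy 645.6 38.7 F [-1.9 -0.5  2.6] T [-0.221  0.45   0.31 ] j6 -0.58 eff 0.175 w 40.3 12.9
```

Request:
servo_tool(
  rows=[
    [0, 0, 0, 0.056, 0, 0, 4],
    [0, 0, 0, 0.056, 0, 0, 4],
  ],
)

```text
clock: 13.1
position: [645.4, 38.7, 156.4]
ee_rot: [-0.548, 0.837, -0.0, -0.001]
contact_force: [-2.1, -0.3, 3.2]
gripper_width: 40.6
```

```bash
python3 r.py
```

```text
yaw 246.44 z 156.43 xy 645.4 38.7 F [-2.1 -0.3  3.2] T [-0.107  0.551  0.291] j6 -0.72 eff 0.159 w 40.6 13.1
```

Request:
servo_tool(
  rows=[
    [0, 0, 0, 0.035, 0, 0, 2.5],
  ],
)

```text
clock: 13.2
position: [645.4, 38.7, 156.1]
ee_rot: [-0.53, 0.848, -0.0, -0.001]
contact_force: [-1.9, -0.9, 2.9]
gripper_width: 40.8
```

```bash
python3 r.py
```

```text
yaw 243.97 z 156.11 xy 645.4 38.7 F [-1.9 -0.9  2.9] T [-0.133  0.55   0.306] j6 -0.76 eff -0.09 w 40.8 13.2
```

Request:
servo_tool(
  rows=[
    [0, 0, 0, 0, 0, 0, 0],
    [0, 0, 0, 0, 0, 0, 0],
  ],
)

```text
clock: 13.4
position: [645.4, 38.7, 156.1]
ee_rot: [-0.53, 0.848, 0.0, -0.001]
contact_force: [-3.7, -0.5, 4.6]
gripper_width: 40.8
```

```bash
python3 r.py
```

```text
yaw 244.05 z 156.10 xy 645.4 38.7 F [-3.7 -0.5  4.6] T [-0.344  0.733 -0.141] j6 -0.76 eff 0.099 w 40.8 13.4
```

Request:
servo_tool(
  rows=[
    [0.6, 0, 0, 0, 0, 0, 0],
    [0.8, 0, 0, 0, 0, 0, 0],
    [0.8, 0, 0, 0, 0, 0, 0],
    [0.8, 0, 0, 0, 0, 0, 0],
    [0.8, 0, 0, -2, 0, 0, 0],
    [0.8, 0, 0, -3, 0, 0, 0],
    [0.8, 0, 0, -3, 0, 0, 0],
    [0.8, 0, 0, -2, 0, 0, 0],
    [0.8, 0, 0, -1, 0, 0, 0],
    [0.8, 0, 0, 0, 0, 0, 0],
    [0.8, 0, 0, 0, 0, 0, 0],
  ],
)

```text
clock: 14.5
position: [645.4, 39.2, 264.8]
ee_rot: [-0.53, 0.848, 0.001, -0.001]
contact_force: [0.9, 0.3, 0.3]
gripper_width: 68.2
```

```bash
python3 r.py; python3 - <<'E'
from h import *
import pickle
d=snap("wrist","w5s");s=snap("side");t=snap("top");pickle.dump((d,s,t),open('w5.pkl','wb'))
cs=cv2.resize(s["image"][140:250,210:320,::-1],(400,400),interpolation=cv2.INTER_CUBIC)
cv2.imwrite('pics/w5.png',np.hstack([cv2.resize(d["image"][:,:,::-1],(400,300)),cv2.resize(t["image"][130:250,170:330,::-1],(400,300),interpolation=cv2.INTER_CUBIC)]))
cv2.imwrite('pics/w5c.png',cs)
E
```

```text
yaw 244.02 z 264.76 xy 645.4 39.2 F [0.9 0.3 0.3] T [-0.    -0.035 -0.004] j6 -0.76 eff 0.0 w 68.2 14.5
```

View pics/w5.png

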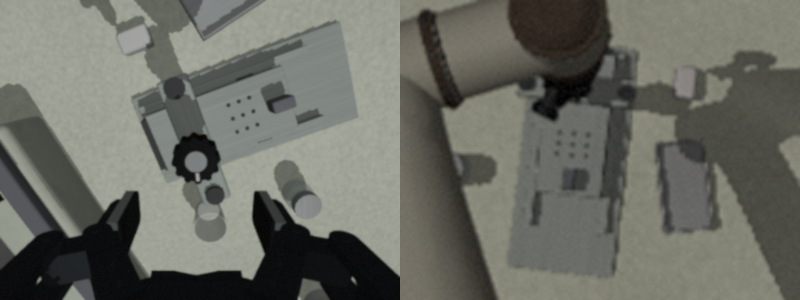

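After release, the wrist view shows the pointer still pointing down the image, so the knob turned with the gripper. Box, beaker, tester and tray look in place. Next I'll check the pointer angle and box position in numbers.

```bash
python3 - <<'E'
from h import *
import pickle
b,_=pickle.load(open('w4.pkl','rb'));d=pickle.load(open('w5.pkl','rb'))[0]
for im,z,(u0,v0) in((b,194.5,(391*.64,361*.64)),(d,179,(195*1.28,160*1.28))):
    g=cv2.cvtColor(im["image"],cv2.COLOR_RGB2GRAY);pu,pv=proj(im,(645.5,39.2,z));pu,pv=int(pu),int(pv)
    w=g[pv-45:pv+45,pu-45:pu+45];n,l,s,c=cv2.connectedComponentsWithStats((w>65).astype(np.uint8))
    pts=[(s[i][4],(onz(im,c[i][0]+pu-45,c[i][1]+pv-45,z)).round(1)) for i in range(1,n) if 5<s[i][4]<1500];
    m=[(a,p,np.degrees(np.arctan2(p[1]-39.2,p[0]-645.5)).round(1)) for a,p in pts if np.hypot(p[0]-645.5,p[1]-39.2)<22];print(m)
# box: dots in new view
g=cv2.cvtColor(d["image"],cv2.COLOR_RGB2GRAY);x0,y0=280,115
m=(cv2.GaussianBlur(g[y0:y0+60,x0:x0+55],(3,3),0)<75).astype(np.uint8);n,l,s,c=cv2.connectedComponentsWithStats(m)
q=np.array([onz(d,c[i][0]+x0,c[i][1]+y0,48)[:2] for i in range(1,n) if 3<s[i][4]<40]);print(q.round(1),q.mean(0))
print("lug expected home dots centre", onz(b,0,0,48)[:0])
g=cv2.cvtColor(b["image"],cv2.COLOR_RGB2GRAY)
cv2.imwrite('pics/last.png',cv2.resize(d["image"][80:300,120:380,::-1],(780,660)[:2] if 0 else (700,592),interpolation=cv2.INTER_CUBIC))
E
```

```text
[(np.int32(947), array([643.7,  39.4, 194.5]), np.float64(173.7))]
[]
[[559.1  27.9]
 [573.7  26.7]
 [561.1  47.6]
 [576.1  45.8]
 [591.   44.7]
 [563.   67.4]] [570.68057639  43.35269765]
lug expected home dots centre []
```

View pics/last.png

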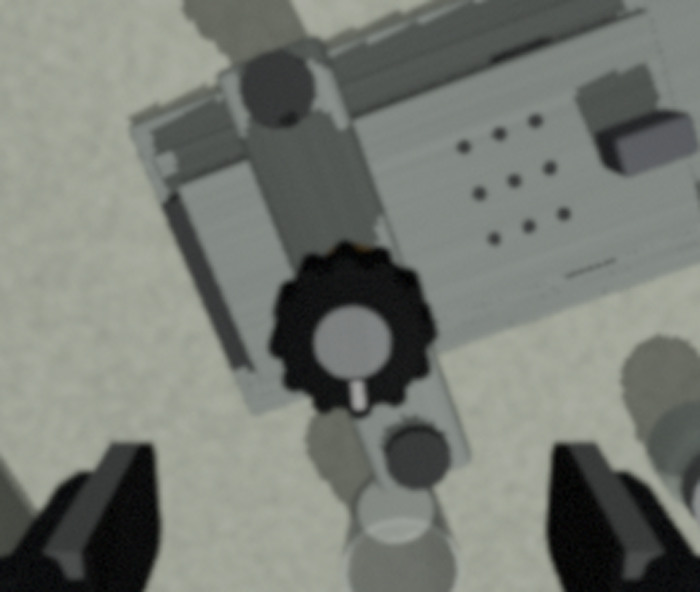

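The pointer still follows the gripper: about 5° off image-down now against 8° before, so no meaningful slip. The dots put the box 43 mm further on and straight, with its edge on the stop. I'm handing in.

```bash
python3 -c "
from h import *
print(job_done())"; python3 r.py
```

```text
the job is handed in; nothing more can be done
None
the job is handed in; nothing more can be done
```

I slid the box home against the end stop, turned the knob down until the foot pressed on the lid with its spring about half in, then released and rose clear. I handed in at about 14.7 s on the robot's clock. No verdict is reported, so what follows rests on my own checks.

- **Box home:** I pinched the lug and pushed the box about 43 mm. The tool stopped moving at the end stop, and I eased off when the force reached about 23 N in the horizontal plane, against the 35 N limit. The wrist picture taken before clamping puts the box's far edge 59.6 mm past the screw axis, where home is 60 mm. After clamping, the lid dots still show it straight and unmoved.
- **Lug carried some weight:** partway along the slide the grip carried about 4–5 N of the box's weight. I lowered it again before the box met the stop.
- **Foot on the lid:** the knob turned about 110.5°. The torque stepped from about 0.19 to 0.26 N m after about 92°, and read about 0.29–0.31 N m by the end. Contact came 18–26° before the end of the turn, so the spring is pressed in about 2.6–3.7 mm, or roughly 15–17 N.
- **Disagreement on that figure:** the last single torque reading alone gives nearer 2.2 mm, while the joint-effort trace gives about 3.5 mm. Both lie inside the allowed 1 to 5 mm.
- **Failed check:** my automatic check of the knob's pointer mark found nothing. By eye it sits within about 3° of where the grip should have left it, so there was no real slip.
- **Surroundings:** the beaker, jar, tester and tray looked undisturbed in the pictures. I did not look at the dish, spray, brush and pouches again, but nothing went near them. The gripper was clear, with the force reading about zero.

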